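# Release the ball from the feed chute into a catch box and keep the index plunger pulled

### The job

First stand the empty grey catch box upright on the plate in the middle of the gap between the ball chute's mouth and the sensor block, square and in line with the chute, and let go of it. Then pull the chute's sprung plunger fully up by its knob so that its pin is clear of its hole and the ball rolls into the box. Finish while still holding the plunger fully up in the gripper (it springs back if let go), and leave everything else on the bench where it is.

Things in the scene. Friction and masses are not known exactly. Their poses are not given: they have to be found in the camera images.
- chute: Fixed ball chute on the slotted aluminium plate (plate top 12 mm above the table). Origin on the plate right under the plunger's axis, z up, -y points downhill. Dark steel trough 30 mm wide, 150 mm long, sloping 10 degrees; its upper end at y = +73 mm is 94 mm above the plate. Place and yaw vary.
- chute_mouth (a point): Middle of the trough's floor edge at its open lower end, 75 mm downhill of the plunger, 58 mm above the plate (the side walls there reach 68 mm). Axes as the chute's.
- sensor_face (a point): Foot of the middle of the black sensor block's face that looks to the mouth, on the plate, 159 mm downhill of the plunger. The block is fixed to the chute's line: 40 mm wide (x), 24 mm deep (y), 50 mm high, with a 6 mm brass stub on top. The gap from mouth to block is 84 mm.
- plunger_arm (a point): Centre of the top of the fixed aluminium arm over the trough, 124 mm above the plate; the arm covers x -39 to +17, y -12 to +12 mm of the chute's frame, its column stands at x = -30 mm. On it a brass bush, 16 mm across, top 140 mm above the plate, guides the plunger; the point lies on the plunger's axis.
- box_spot (a point): Point on the plate in the middle of the gap between the chute's mouth and the sensor block, on the chute's centre line; axes as the chute's.
- plunger (a joint): Travel of the sprung index plunger, straight up, in m: 0 = pin seated in its hole in the trough's floor (blocks the ball), 0.030 = fully up against its stop. The ball starts to pass at about 0.024. Spring and weight pull it down with about 4.5 N when seated, 11 N at full travel (200 N/m); it does not latch.
- knob_grip (a point): Middle of the grip of the plunger's black knob, moves with it; 157 mm above the plate when seated. The grip is an upright cylinder 24 mm across and 30 mm high (15 mm above and below this point), with a cap 30 mm across and 5 mm high on top. Below the knob is a 2 mm gap to the bush.
- catch_box: Loose grey open-topped rectangular box, 50 mm in x, 64 mm in y, 40 mm high, walls and floor 4 mm, about 0.12 kg; origin under its centre, z up. Starts empty on the plate. It is in line with the chute when its y axis lies along the chute's y axis (either way round).
- ball_center (a point): Centre of the loose steel ball, 18 mm across, about 24 g, lying in the trough against the uphill side of the plunger's pin. Released, it rolls down and drops out of the mouth within about a second.
- tape_roll: Bystander, not to be disturbed: black roll of tape lying flat, 52 mm across, 18 mm high; origin under its centre.
- bolt: Bystander, not to be disturbed: dark steel bolt standing on its head, 22 mm across, 40 mm high; origin under its centre.
- cup: Bystander, not to be disturbed: round white plastic cup, rim 60 mm across, 60 mm high; origin under its centre.
- screwdriver: Bystander, not to be disturbed: black-handled screwdriver lying flat, 170 mm long; origin at its middle on its underside.
- terminal_block: Bystander, not to be disturbed: pale terminal block, 45 x 50 x 42 mm; origin under its centre.
- jar: Bystander, not to be disturbed: small closed jar with a white cap, 44 mm across, 60 mm high; origin under its centre.
- angle_bracket: Bystander, not to be disturbed: grey painted angle bracket, 30 x 40 mm foot, 40 mm high; origin under its foot.
Things that resemble listed ones, but are neither listed nor needed, are in the scene too. What is shaped like the catch_box but brown or pink is not meant.

How it is judged:
On the way, in this order (a step that is already met when the one before it is completed fails the run):
1. the box stands in the middle of the gap, square and let go of, the ball still waiting behind the seated plunger (x of catch_box in the frame of chute between -0.012 and 0.012 m and y of catch_box in the frame of chute between -0.127 and -0.107 m and angle between the y axis of catch_box and the y axis of chute, either way round below 0.21 rad and angle between catch_box's own z axis and vertical below 0.08 rad and height (world z) of catch_box below 0.016 m and contact force between each of the arm, the fingers and catch_box below 0.2 N and value of joint plunger below 0.005 m and y of ball_center in the frame of chute between 0.004 and 0.07 m and z of ball_center in the frame of chute above 0.06 m), for 0.2 s.
2. the plunger is held fully up by the gripper (value of joint plunger above 0.0265 m and contact force between the fingers and plunger above 1 N), for 0.2 s.
At the end, for the whole second after the job is handed in: The gripper still holds the plunger pulled up by at least 26.5 of its 30 mm; the ball lies in the box; the box stands upright on the plate, untouched by the robot, within 12 mm sideways and 10 mm lengthways of the middle of the gap and within 12 degrees of the chute's line (all of step 2 and x of catch_box in the frame of chute between -0.012 and 0.012 m and y of catch_box in the frame of chute between -0.127 and -0.107 m and angle between the y axis of catch_box and the y axis of chute, either way round below 0.21 rad and angle between catch_box's own z axis and vertical below 0.08 rad and height (world z) of catch_box below 0.016 m and contact force between each of the arm, the fingers and catch_box below 0.2 N and x of ball_center in the frame of catch_box between -0.022 and 0.022 m and y of ball_center in the frame of catch_box between -0.029 and 0.029 m and z of ball_center in the frame of catch_box between 0.005 and 0.025 m); the arm keeps its last pose, push and grip.
It fails at once if a bystander is moved by more than 25 mm (distance of any of tape_roll, bolt, cup, screwdriver, terminal_block, jar, angle_bracket from where it was at the start of the episode above 0.025 m).
It also fails if it takes over 58 s, if anything falls off the work surface, if the arm or the gripper's body presses on something with over 40 N, if the wrist force passes 120 N, or if a joint passes its speed limit or range.

### The arm

A 6-joint arm with a two-finger parallel gripper is mounted at the origin on the work surface. World frame = base frame: x ahead of the robot, y to its left, z up, the work surface at z = 0. Lengths are in m, angles in rad, forces in N, time in s.
With the tool pointing down it reaches from about 0.3 to 0.775 m from the base axis. Payload 14.6 kg.
Tool frame: the origin (TCP) lies midway between the tips of the shut fingers; the grasp point (between the pads) lies 19 mm behind it; z points along the fingers, y is the direction in which the jaws open and shut (so a half turn about z gives the same grasp; the last joint's range is limited). The gripper opens to 94 mm and grips with 3 to 60 N. Pads are 16 mm wide; open, the fingers measure 119 mm over their backs; the gripper's body (75 mm by 177 mm) begins 78 mm behind the grasp point.
Start: joints at [-1.332, 0.3, 1.521, -0, 1.321, -0.067], TCP at [0.166, -0.524, 0.205] pointing down, gripper open.
Joint ranges: [-3.03, 3.03], [-0.79, 2.21], [0.23, 2.52], [-1.04, 4.18], [0, 3.07], [-2.55, 2.55]. Speed limits (rad/s): [2.22, 2.22, 2.57, 3.14, 3.14, 3.14].

### API

Orientations are given as [roll, pitch, yaw] about the fixed x, y, z axes, in that order (R = Rz(yaw) Ry(pitch) Rx(roll)).
In Python, from station import readout, imaging, job gives the robot as it stands.
- The arm moves only by the tool arm_command, never from a script. Its argument "increments" is a list of rows, each an object with "gripper": the opening, from 0 (shut) to 1 (fully open); "slide": the shift along the world's x, y, z in m, a list of three; "yaw": the turn about the world's z in rad. A call has 1 to 8 rows; each row is the pose to reach, as a shift and turn from the pose commanded when the call began; what a row does not reach only later rows make up. A row lasts 1/8 s, in which the tool goes at most 62.5 mm and 10.7 degrees, less where a joint would pass 70% of its speed; a pose out of reach is approached as far as the arm can. A call with a gripper value outside its range is refused whole. The fingers move at their own pace and stop on an object; "grip_force" is the grip in N (left out, the last holds). Time passes only in rows, so rows that repeat a pose let the fingers close. It gives the time, the measured TCP pose, the force and the opening at its end, in the units of the state.
- readout.get_obs(): the state, without advancing time (a new reading comes with each control period).
- imaging.camera(name): name is "side" or "top" or "wrist"; returns a dict with "color" (400x640x3 uint8, red, green, blue), "mtx" (3x3 intrinsics, pixels), "D" ([k1, k2, p1, p2, k3] as OpenCV has them; the pictures are not rectified), "rvec" (rotation vector, rad) and "tvec" (3), from world to camera coordinates, as OpenCV has them. Camera axes: x right, y down, z forward; pixel columns grow to the right and rows downward; lengths in m; the calibration is good to about 2 mm. A picture is of the moment at which its call begins. There is no depth.
- job.hand_in(): hands the job in, once; it reports no verdict.
The state is a dict: "time_s": time; "qpos": joint angles; "joint_vel": joint speeds; "tau": joint torques, N m; "ee_pos": TCP position; "eef_rot": TCP orientation; "force": force on the tool from outside, world axes, zero at the start; "moment": the same for the moment, N m; "grip_width": finger opening in m.
Only numpy, scipy, OpenCV 4.12 (cv2) and the standard library are available. Lean on these libraries where they do the work, as an engineer would, in place of code of your own. Each camera call takes 0.05 s, during which the arm holds its last target. There are 200 camera calls.

## Working session

There is one attempt and no reset: what is moved stays moved. The work goes in short steps, Python scripts to look and compute and a tool call to move; the robot and the scene stay as the last step left them, time stands still between calls to the robot, and variables do not carry over. Pictures are saved under pics/ and viewed, about 8 in all and at most 12, crops included, and the job is handed in when it is done.

Besides the shell and the picture viewer there is one more tool, called as name(argument=value, ...) on one line, values as JSON. arm_command: Moves the arm, as the interface text tells. Its arguments: {"type":"object","properties":{"increments":{"type":"array","items":{"type":"object","properties":{"gripper":{"type":"number"},"slide":{"type":"array","items":{"type":"number"}},"yaw":{"type":"number"}}}},"grip_force":{"type":"number"}},"required":["increments"]}

```bash
mkdir -p pics; cat > h.py <<'E'
import numpy as np,cv2,pickle
from station import readout,imaging,job
def snap(n,tag):
    c=imaging.camera(n); pickle.dump(c,open(f'pics/{tag}.pkl','wb'))
    cv2.imwrite(f'pics/{tag}.png',c['color'][:,:,::-1]); return c
def load(tag): return pickle.load(open(f'pics/{tag}.pkl','rb'))
def ray(c,uv):
    p=cv2.undistortPoints(np.array([[uv]],float),c['mtx'],np.array(c['D'],float))[0,0]
    R=cv2.Rodrigues(np.array(c['rvec'],float))[0]; t=np.array(c['tvec'],float).ravel()
    return -R.T@t, R.T@np.array([p[0],p[1],1.])
def onz(c,uv,z):
    o,d=ray(c,uv); return o+d*(z-o[2])/d[2]
def proj(c,P):
    return cv2.projectPoints(np.atleast_2d(np.array(P,float)),np.array(c['rvec'],float),np.array(c['tvec'],float),c['mtx'],np.array(c['D'],float))[0][:,0]
E
python3 - <<'E'
from h import *
a=snap('top','top0');b=snap('side','side0')
for c in(a,b): print(ray(c,(320,200)),c['mtx'][0,0])
print(readout.get_obs())
E
```

```text
(array([ 0.24438926, -0.14962089,  1.60736394]), array([ 0.14894776, -0.0039358 , -0.98884912])) 481.72187654495343
(array([-0.15147781,  0.68701982,  0.87390206]), array([ 0.45883   , -0.67838285, -0.57388765])) 424.9109626205991
{'time_s': 0.1, 'qpos': array([-1.33160454e+00,  3.00425434e-01,  1.52148983e+00, -2.68356910e-05,
        1.32071930e+00, -6.65825258e-02]), 'joint_vel': array([ 0.00023505, -0.00088251, -0.00259061,  0.00034492,  0.000441  ,
        0.0020082 ]), 'tau': array([ 1.75353922e-03, -5.32645261e+01, -3.53283119e+01,  7.09377229e-02,
        2.34889443e-02, -6.12044687e-05]), 'ee_pos': array([ 0.16551251, -0.52426421,  0.20494999]), 'eef_rot': array([-3.14055133e+00, -4.33848976e-05,  3.05780941e-01]), 'force': array([ 0.36121316,  0.41897691, -0.64127509]), 'moment': array([ 0.00024436, -0.00425734,  0.03112027]), 'grip_width': 0.09376903806784562}
```

View pics/top0.png

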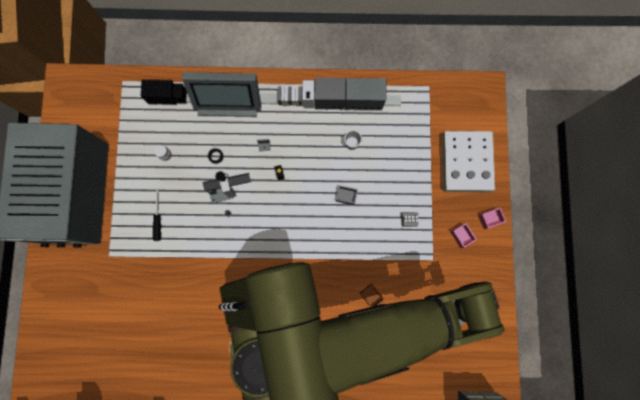

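View pics/side0.png

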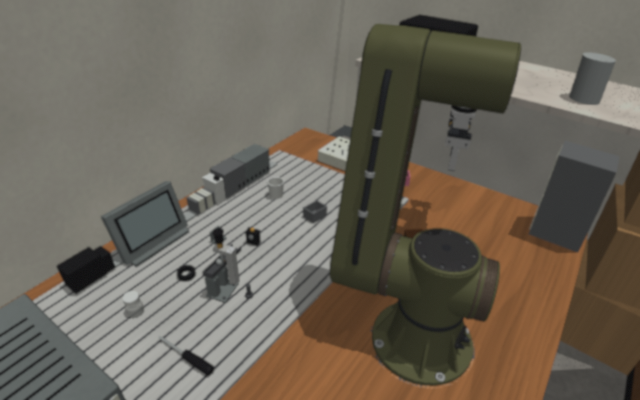

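The top view shows the chute at about (225,186), the sensor block with its brass stub at (279,172) and a grey box at (346,194). Look-alikes are the pink boxes at (463,235) and (492,217), the brown box at (371,295), the bracket at (264,145) and the terminal block at (410,219). I'll choose the grey box at (346,194) and check it in a close crop.

```bash
python3 - <<'E'
from h import *
a=load('top0');b=load('side0')
A=cv2.resize(a['color'][130:230,195:365,::-1],(800,471),interpolation=cv2.INTER_CUBIC)
cv2.imwrite('pics/c1.png',A)
B=cv2.resize(b['color'][190:310,165:335,::-1],(800,565),interpolation=cv2.INTER_CUBIC)
cv2.imwrite('pics/c2.png',B)
for n,uv,z in [('box',(346,194),.052),('sens',(279,172),.062),('arm',(224,182),.15)]: print(n,onz(a,uv,z))
E
```

```text
box [ 0.49972571 -0.24064039  0.052     ]
sens [ 0.56783323 -0.02053531  0.062     ]
arm [0.51558026 0.13966406 0.15      ]
```

View pics/c1.png

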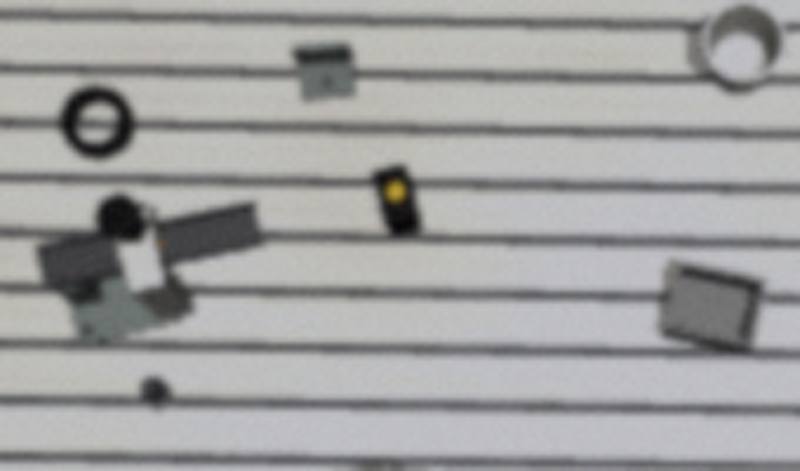

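View pics/c2.png

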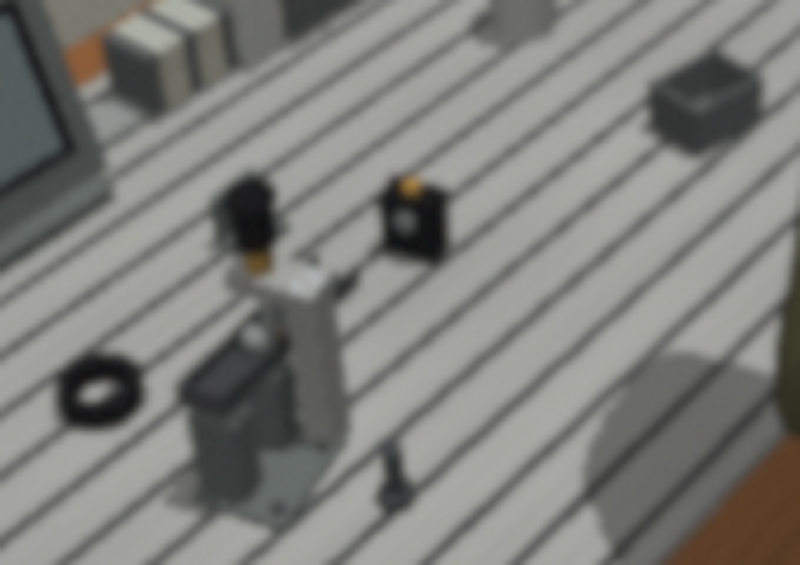

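The grey box at crop (712,305) is open-topped and upright, so it is the catch box. I'll fit the poses of the chute and the box.

```bash
cat > fit.py <<'E'
from h import *
from scipy.optimize import least_squares
a=load('top0');b=load('side0')
s=4.706
T=lambda X,Y:(195+X/s-.4,130+Y/s-.4); S=lambda X,Y:(165+X/s-.4,190+Y/s-.4)
def fit(obs,x0,z0=.012):
    def res(p,full=False):
        c,si=np.cos(p[2]),np.sin(p[2]); r=[]
        for cam,P,uv in obs:
            W=[p[0]+c*P[0]-si*P[1],p[1]+si*P[0]+c*P[1],z0+P[2]]
            r.append(proj(cam,W)[0]-uv)
        return np.array(r).ravel()
    q=least_squares(res,x0,loss='soft_l1'); print(q.x.round(4)); print(res(q.x).reshape(-1,2).round(1).tolist()); return q.x
if __name__=='__main__':
    ch=fit([(a,(.015,-.075,.068),T(255,203)),(a,(-.015,-.075,.068),T(263,240)),(a,(.015,.073,.094),T(38,246)),(a,(-.015,.073,.094),T(47,290)),
     (a,(0,0,.177),T(120,217)),(a,(.02,-.171,.05),T(390,170)),(a,(-.02,-.171,.05),T(403,233)),
     (b,(.015,.073,.094),S(182,385)),(b,(-.015,.073,.094),S(213,410)),(b,(0,0,.175),S(253,185)),(b,(-.02,-.159,.0),S(440,263)),(b,(.02,-.159,0),S(387,247))],[.51,.14,0])
    bx=fit([(a,(.025,.032,.04),T(672,262)),(a,(.025,-.032,.04),T(762,282)),(a,(-.025,-.032,.04),T(748,350)),(a,(-.025,.032,.04),T(660,333))],[.5,-.24,-.2])
    c,si=np.cos(ch[2]),np.sin(ch[2])
    for n,y in(('spot',-.117),('sens',-.159)): print(n,ch[0]-si*y,ch[1]+c*y)
    o=readout.get_obs();print(o['ee_pos'],o['eef_rot'])
E
python3 fit.py
```

```text
[0.5268 0.1433 0.253 ]
[[0.2, 0.0], [0.6, 1.1], [-0.7, 0.0], [-0.7, -0.2], [0.3, 0.2], [0.7, -0.0], [0.7, -1.8], [-1.5, -0.2], [2.0, -2.3], [-0.2, 2.2], [0.0, 1.1], [-0.3, 1.3]]
[ 0.4972 -0.2393 -0.1872]
[[0.1, 0.2], [0.1, -0.2], [0.2, 0.1], [-0.4, -0.1]]
spot 0.5560378838041742 0.030005204117354328
sens 0.5665505757137397 -0.010657841868092405
[ 0.16551251 -0.52426421  0.20494999] [-3.14055133e+00 -4.33848976e-05  3.05780941e-01]
```

The fits are consistent: the residuals are mostly 2 px or less and the sizes match. The box is at (0.497, -0.239) with yaw -0.187, and the chute is at (0.527, 0.143) with yaw 0.253. Next I'll move above the box with tool yaw 1.384, so the jaws lie along the box's x axis.

arm_command(increments=[{"slide": [0.041,0.036,0],"yaw": 0.135,"gripper": 1},{"slide": [0.083,0.071,0],"yaw": 0.27,"gripper": 1},{"slide": [0.124,0.107,0],"yaw": 0.404,"gripper": 1},{"slide": [0.166,0.142,0],"yaw": 0.539,"gripper": 1},{"slide": [0.207,0.178,0],"yaw": 0.674,"gripper": 1},{"slide": [0.248,0.214,0],"yaw": 0.809,"gripper": 1},{"slide": [0.29,0.249,0],"yaw": 0.943,"gripper": 1},{"slide": [0.331,0.285,0],"yaw": 1.078,"gripper": 1}])

```text
time_s: 1.1
ee_pos: [0.4977, -0.2381, 0.2053]
eef_rot: [-3.141, -0.0, 1.388]
force: [0.0, -0.7, 0.4]
grip_width: 0.094
```

arm_command(increments=[{"slide": [0,0,0],"gripper": 1},{"slide": [0,0,0],"gripper": 1},{"slide": [0,0,0],"gripper": 1}])

```text
invalid input
```

```bash
python3 - <<'E'
from h import *
c=snap('wrist','w1');snap('top','top1')
o=readout.get_obs();print(o['ee_pos'],o['eef_rot'],o['qpos'])
# predicted box rim corners
im=c['color'][:,:,::-1].copy();t=-.187
for x,y in((.025,.032),(.025,-.032),(-.025,-.032),(-.025,.032)):
    p=proj(c,[.4972+np.cos(t)*x-np.sin(t)*y,-.2393+np.sin(t)*x+np.cos(t)*y,.052])[0];print(p)
    if abs(p).max()<2000: cv2.circle(im,tuple(int(v) for v in p.round()),3,(0,0,255),1)
cv2.imwrite('pics/w1m.png',im)
E
```

```text
[ 0.49901861 -0.23625334  0.20485332] [-3.14108593e+00 -7.88703587e-04  1.39165949e+00] [-5.08796152e-01  3.05524684e-01  1.51509451e+00  6.00735656e-04
  1.32170826e+00 -3.29807820e-01]
[340.04072833 155.91562153]
[338.73114544 215.13195728]
[292.49862599 214.94390821]
[291.61167855 155.71959235]
```

View pics/w1m.png

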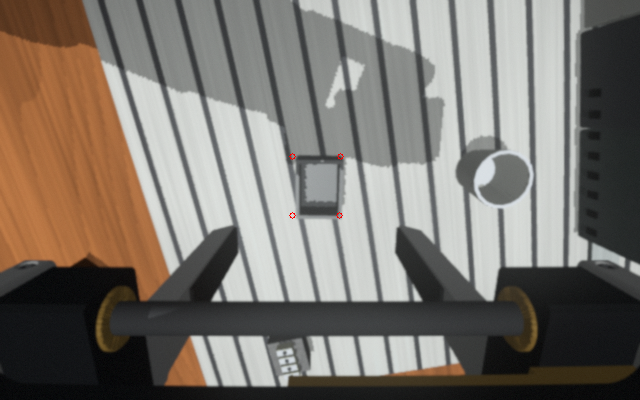

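The wrist view shows the grey box at about (320,186). The predicted corners agree to within about 4 px, with the true x some 3 mm larger. Next I'll descend and grip.

arm_command(increments=[{"slide": [0.002,0.0,-0.04],"yaw": 0.0,"gripper": 1.0},{"slide": [0.002,0.0,-0.08],"yaw": 0.0,"gripper": 1.0},{"slide": [0.002,0.0,-0.115],"yaw": 0.0,"gripper": 1.0},{"slide": [0.002,0.0,-0.145],"yaw": 0.0,"gripper": 1.0},{"slide": [0.002,0.0,-0.17],"yaw": 0.0,"gripper": 1.0},{"slide": [0.002,0.0,-0.184],"yaw": 0.0,"gripper": 1.0},{"slide": [0.002,0.0,-0.184],"yaw": 0.0,"gripper": 1.0},{"slide": [0.002,0.0,-0.184],"yaw": 0.0,"gripper": 1.0}], grip_force=15)

```text
time_s: 2.2
ee_pos: [0.4989, -0.2399, 0.0224]
eef_rot: [3.14, 0.0, 1.384]
force: [-0.0, -0.3, 0.1]
grip_width: 0.0938
```

arm_command(increments=[{"slide": [0.0,0.0,0.0],"yaw": 0.0,"gripper": 0.3},{"slide": [0.0,0.0,0.0],"yaw": 0.0,"gripper": 0.3},{"slide": [0.0,0.0,0.0],"yaw": 0.0,"gripper": 0.3},{"slide": [0.0,0.0,0.0],"yaw": 0.0,"gripper": 0.3},{"slide": [0.0,0.0,0.0],"yaw": 0.0,"gripper": 0.3},{"slide": [0.0,0.0,0.0],"yaw": 0.0,"gripper": 0.3}], grip_force=15)

```text
time_s: 2.95
ee_pos: [0.4986, -0.2395, 0.0215]
eef_rot: [3.142, -0.0, 1.384]
force: [0.5, 0.0, 0.6]
grip_width: 0.0499
```

arm_command(increments=[{"slide": [0.0,0.0,0.03],"yaw": 0.0,"gripper": 0.3},{"slide": [0.0,0.0,0.07],"yaw": 0.0,"gripper": 0.3},{"slide": [0.0,0.0,0.11],"yaw": 0.0,"gripper": 0.3},{"slide": [0.0,0.0,0.11],"yaw": 0.0,"gripper": 0.3}])

```text
time_s: 3.45
ee_pos: [0.4996, -0.24, 0.1341]
eef_rot: [3.137, 0.002, 1.384]
force: [0.1, 1.1, -1.6]
grip_width: 0.0498
```

arm_command(increments=[{"slide": [0.008,0.038,0.0],"yaw": 0.07,"gripper": 0.3},{"slide": [0.016,0.076,0.0],"yaw": 0.14,"gripper": 0.3},{"slide": [0.025,0.115,0.0],"yaw": 0.21,"gripper": 0.3},{"slide": [0.033,0.154,0.0],"yaw": 0.28,"gripper": 0.3},{"slide": [0.041,0.193,0.0],"yaw": 0.35,"gripper": 0.3},{"slide": [0.049,0.231,0.0],"yaw": 0.4,"gripper": 0.3},{"slide": [0.057,0.269,0.0],"yaw": 0.44,"gripper": 0.3},{"slide": [0.057,0.269,0.0],"yaw": 0.44,"gripper": 0.3}])

```text
time_s: 4.45
ee_pos: [0.5551, 0.0315, 0.1298]
eef_rot: [-3.14, -0.001, 1.827]
force: [0.6, -0.4, -1.8]
grip_width: 0.0501
```

arm_command(increments=[{"slide": [0.0,0.0,0.0],"yaw": 0.0,"gripper": 0.3},{"slide": [0.0,0.0,0.0],"yaw": 0.0,"gripper": 0.3}])

```text
time_s: 4.7
ee_pos: [0.5553, 0.0286, 0.131]
eef_rot: [-3.141, -0.0, 1.822]
force: [0.7, -0.4, -0.5]
grip_width: 0.0498
```

```bash
python3 - <<'E'
from h import *
c=snap('wrist','w2');a=snap('top','top2');s=snap('side','side2')
o=readout.get_obs();print(o['ee_pos'],o['eef_rot'],o['grip_width'])
ch=(.5268,.1433,.253)
im=c['color'][:,:,::-1].copy()
for P in((.015,-.075,.068),(-.015,-.075,.068),(.02,-.159,.05),(-.02,-.159,.05),(.02,-.183,.05),(-.02,-.183,.05)):
    x,y,z=P;p=proj(c,[ch[0]+np.cos(ch[2])*x-np.sin(ch[2])*y,ch[1]+np.sin(ch[2])*x+np.cos(ch[2])*y,.012+z])[0];print(p)
    if abs(p).max()<2000: cv2.circle(im,tuple(int(v) for v in p.round()),3,(0,0,255),1)
cv2.imwrite('pics/w2m.png',im)
E
```

```text
[0.55550662 0.0288571  0.13138172] [-3.14151749e+00  2.94699299e-07  1.82267373e+00] 0.049801175632297044
[338.41245621 155.56816338]
[296.44837415 155.63995697]
[341.47146256 253.79775624]
[293.50874784 253.85495059]
[340.96302997 279.80437338]
[294.07028495 279.85384204]
```

View pics/w2m.png

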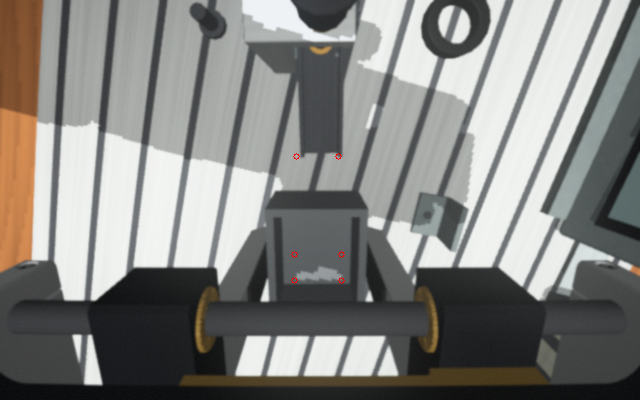

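The wrist view shows the mouth corners at about (301,153) and (343,153), roughly 4 px right of and 3 px above the prediction. The held box is centred at about u=318. I'll correct by about 2 mm and set it down.

arm_command(increments=[{"slide": [0.002,0.0025,-0.02],"yaw": 0.0,"gripper": 0.3},{"slide": [0.002,0.0025,-0.045],"yaw": 0.0,"gripper": 0.3},{"slide": [0.002,0.0025,-0.07],"yaw": 0.0,"gripper": 0.3},{"slide": [0.002,0.0025,-0.09],"yaw": 0.0,"gripper": 0.3},{"slide": [0.002,0.0025,-0.103],"yaw": 0.0,"gripper": 0.3},{"slide": [0.002,0.0025,-0.109],"yaw": 0.0,"gripper": 0.3},{"slide": [0.002,0.0025,-0.109],"yaw": 0.0,"gripper": 0.3},{"slide": [0.002,0.0025,-0.109],"yaw": 0.0,"gripper": 0.3}])

```text
time_s: 5.85
ee_pos: [0.558, 0.032, 0.0231]
eef_rot: [3.141, 0.0, 1.824]
force: [-0.8, 0.7, -0.7]
grip_width: 0.0497
```

arm_command(increments=[{"slide": [0.0,0.0,-0.0015],"yaw": 0.0,"gripper": 0.3},{"slide": [0.0,0.0,-0.0015],"yaw": 0.0,"gripper": 0.3},{"slide": [0.0,0.0,-0.0015],"yaw": 0.0,"gripper": 0.9},{"slide": [0.0,0.0,-0.0015],"yaw": 0.0,"gripper": 0.9},{"slide": [0.0,0.0,-0.0015],"yaw": 0.0,"gripper": 0.9},{"slide": [0.0,0.0,-0.0015],"yaw": 0.0,"gripper": 0.9},{"slide": [0.0,0.0,-0.0015],"yaw": 0.0,"gripper": 0.9},{"slide": [0.0,0.0,-0.0015],"yaw": 0.0,"gripper": 0.9}])

```text
time_s: 6.85
ee_pos: [0.5576, 0.032, 0.021]
eef_rot: [3.142, 0.0, 1.824]
force: [0.3, -0.2, -0.3]
grip_width: 0.0847
```

arm_command(increments=[{"slide": [0.0,0.0,0.04],"yaw": 0.0,"gripper": 0.9},{"slide": [0.0,0.0,0.09],"yaw": 0.0,"gripper": 0.9},{"slide": [0.0,0.0,0.14],"yaw": 0.0,"gripper": 0.9},{"slide": [0.0,0.0,0.19],"yaw": 0.0,"gripper": 0.9},{"slide": [0.0,0.0,0.23],"yaw": 0.0,"gripper": 0.9},{"slide": [0.0,0.0,0.23],"yaw": 0.0,"gripper": 0.9},{"slide": [0.0,0.0,0.23],"yaw": 0.0,"gripper": 0.9},{"slide": [0.0,0.0,0.23],"yaw": 0.0,"gripper": 0.9}])

```text
time_s: 7.85
ee_pos: [0.5572, 0.032, 0.2495]
eef_rot: [-3.139, -0.001, 1.824]
force: [-0.7, -0.3, 0.5]
grip_width: 0.0847
```

```bash
python3 - <<'E'
from h import *
c=snap('wrist','w3');snap('top','top3');snap('side','side3')
o=readout.get_obs();print(o['ee_pos'],o['eef_rot'],o['grip_width'])
ch=(.5268,.1433,.253)
im=c['color'][:,:,::-1].copy()
for P in((.015,-.075,.068),(-.015,-.075,.068),(.02,-.159,.05),(-.02,-.159,.05),(.025,-.085,.04),(-.025,-.085,.04),(.025,-.149,.04),(-.025,-.149,.04),(0,0,.177)):
    x,y,z=P;p=proj(c,[ch[0]+np.cos(ch[2])*x-np.sin(ch[2])*y,ch[1]+np.sin(ch[2])*x+np.cos(ch[2])*y,.012+z])[0];print(P,p)
    if abs(p).max()<2000: cv2.circle(im,tuple(int(v) for v in p.round()),2,(0,0,255),1)
cv2.imwrite('pics/w3m.png',im)
E
```

```text
[0.55740348 0.03202352 0.25017434] [-3.14037186e+00 -3.60069093e-04  1.82376876e+00] 0.08457749683274532
(0.015, -0.075, 0.068) [329.00617484 144.9192501 ]
(-0.015, -0.075, 0.068) [301.07698311 144.92752939]
(0.02, -0.159, 0.05) [332.02156777 214.67564873]
(-0.02, -0.159, 0.05) [298.47537989 214.66279803]
(0.025, -0.085, 0.04) [336.65807249 151.43842697]
(-0.025, -0.085, 0.04) [293.77854248 151.44828617]
(0.025, -0.149, 0.04) [335.8689725  204.34740464]
(-0.025, -0.149, 0.04) [294.70919775 204.33575824]
(0, 0, 0.177) [313.8207285   49.50944334]
```

View pics/w3m.png

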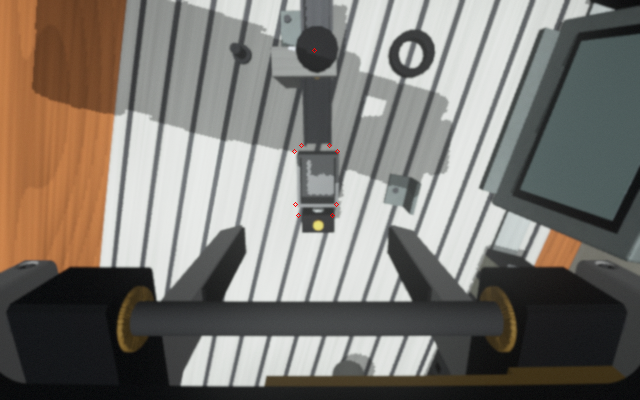

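The box stands between the mouth and the sensor at about u=318, v=151–206, in line with both. The knob cap is at (317,48). Next I'll go over the knob, descend and grip.

arm_command(increments=[{"slide": [-0.009,0.037,0.0],"yaw": 0.0,"gripper": 0.9},{"slide": [-0.019,0.075,0.0],"yaw": 0.0,"gripper": 0.9},{"slide": [-0.0285,0.112,0.0],"yaw": 0.0,"gripper": 0.9},{"slide": [-0.0285,0.112,0.0],"yaw": 0.0,"gripper": 0.9},{"slide": [-0.0285,0.112,0.0],"yaw": 0.0,"gripper": 0.9}])

```text
time_s: 8.62
ee_pos: [0.5292, 0.1436, 0.2507]
eef_rot: [-3.141, 0.0, 1.824]
force: [-0.1, 0.5, 0.3]
grip_width: 0.0846
```

arm_command(increments=[{"slide": [0.0,0.0,-0.03],"yaw": 0.0,"gripper": 0.9},{"slide": [0.0,0.0,-0.06],"yaw": 0.0,"gripper": 0.9},{"slide": [0.0,0.0,-0.085],"yaw": 0.0,"gripper": 0.9},{"slide": [0.0,0.0,-0.099],"yaw": 0.0,"gripper": 0.9},{"slide": [0.0,0.0,-0.099],"yaw": 0.0,"gripper": 0.9},{"slide": [0.0,0.0,-0.099],"yaw": 0.0,"gripper": 0.9}])

```text
time_s: 9.38
ee_pos: [0.5296, 0.1439, 0.1529]
eef_rot: [3.14, 0.0, 1.824]
force: [-0.5, -0.1, 0.3]
grip_width: 0.0845
```

```bash
python3 - <<'E'
from h import *
c=snap('wrist','w4');t=snap('top','top4');s=snap('side','side4')
o=readout.get_obs();print(o['ee_pos'],o['force'],o['grip_width'])
B=cv2.resize(s['color'][190:290,175:295,::-1],(400,333),interpolation=cv2.INTER_CUBIC)
A=cv2.resize(t['color'][130:230,195:315,::-1],(400,333),interpolation=cv2.INTER_CUBIC)
C=cv2.resize(c['color'][:,100:580,::-1],(312,260))
im=np.zeros((593,800,3),np.uint8);im[:333,:400]=B;im[:333,400:]=A;im[333:,:312]=C
cv2.imwrite('pics/m4.png',im)
E
```

```text
[0.5294003  0.14406852 0.15276623] [ 0.66457763 -0.33530026  0.12651192] 0.08477424433630468
```

View pics/m4.png

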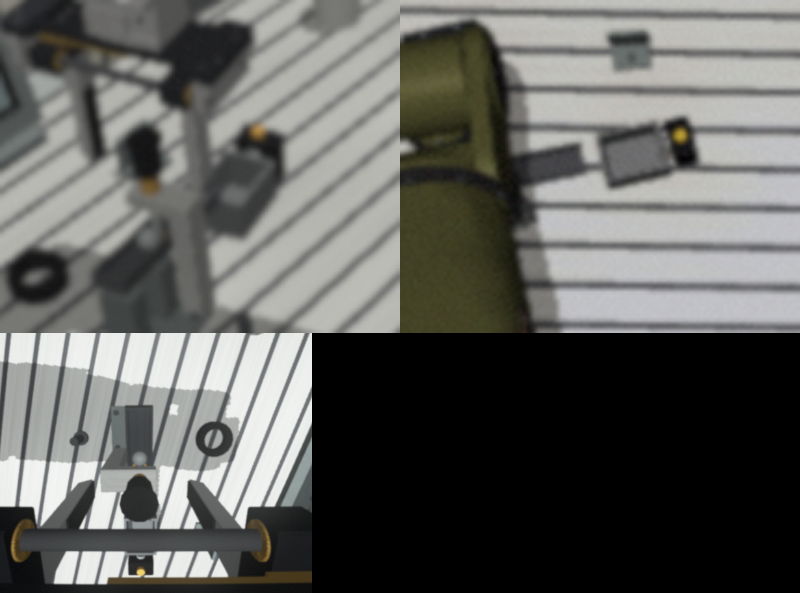

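The fingers straddle the knob, the ball waits uphill of the pin at inset (139,458), and the box sits between mouth and sensor. Before pulling, I'll check the box pose numerically.

```bash
python3 - <<'E'
from fit import *
t=load('top4');T=lambda X,Y:(195+(X-400)/3.333-.35,130+Y/3.333-.35)
b=fit([(t,(.025,.032,.04),T(600,135)),(t,(.025,-.032,.04),T(661,122)),(t,(-.025,-.032,.04),T(672,172)),(t,(-.025,.032,.04),T(607,188))],[.556,.03,.25])
s=fit([(t,(.02,.012,.05),T(664,124)),(t,(.02,-.012,.05),T(688,117)),(t,(-.02,-.012,.05),T(697,162)),(t,(-.02,.012,.05),T(675,168))],[.57,-.02,.25])
m=(onz(t,T(581,143),.08)+onz(t,T(586,175),.08))/2
print(m)
for n,ch in(('fit',(.5268,.1433,.253)),('adj',(.529,.144,.253))):
    R=np.array([[np.cos(ch[2]),np.sin(ch[2])],[-np.sin(ch[2]),np.cos(ch[2])]])
    for q in(b,s,m): print(n,R@(np.array(q[:2])-ch[:2]))
E
```

```text
[0.5563 0.0254 0.2256]
[[-0.6, 0.4], [0.3, 0.3], [-0.0, -0.1], [0.3, -0.8]]
[ 0.5662 -0.0204  0.2544]
[[0.1, 0.7], [0.1, 1.1], [0.2, -0.8], [-0.4, -0.9]]
[0.54506807 0.07174539 0.08      ]
fit [-0.00099697 -0.12153702]
fit [-0.002829   -0.16837001]
fit [-0.00022428 -0.0738494 ]
adj [-0.00330215 -0.12166406]
adj [-0.00513418 -0.16849704]
adj [-0.00252946 -0.07397644]
```

The top-view estimate puts the box about 5 mm toward the sensor, which is inside the limit but with little margin. I'll take a closer look to settle it.

```bash
python3 - <<'E'
from h import *
w=load('w3');t=load('top4')
A=cv2.resize(w['color'][130:240,280:360,::-1],(400,550),interpolation=cv2.INTER_CUBIC)
B=cv2.resize(t['color'][155:195,235:295,::-1],(390,260),interpolation=cv2.INTER_CUBIC)
im=np.zeros((550,800,3),np.uint8);im[:,:400]=A;im[:260,410:]=B
cv2.imwrite('pics/m5.png',im)
E
```

```text
(no output)
```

View pics/m5.png

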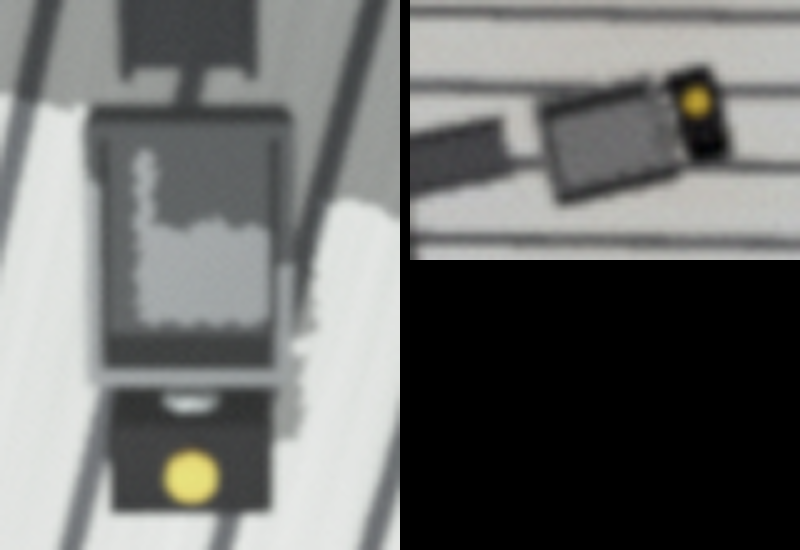

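In the wrist crop the rim runs v=154.4–207 against 151.4–204.3 expected. Together with the top view (about -123.5 mm), this puts the box at roughly y = -120 to -123 mm, which is inside the limit. There is plenty of time, so I'll regrip it and shift it 4 mm uphill for margin.

arm_command(increments=[{"slide": [0.0,0.0,0.04],"yaw": 0.0,"gripper": 0.9},{"slide": [0.0,0.0,0.099],"yaw": 0.0,"gripper": 0.9},{"slide": [0.0,0.0,0.099],"yaw": 0.0,"gripper": 0.9},{"slide": [0.009,-0.037,0.099],"yaw": 0.0,"gripper": 0.9},{"slide": [0.019,-0.075,0.099],"yaw": 0.0,"gripper": 0.9},{"slide": [0.0285,-0.112,0.099],"yaw": 0.0,"gripper": 0.9},{"slide": [0.0285,-0.112,0.099],"yaw": 0.0,"gripper": 0.9},{"slide": [0.0285,-0.112,0.099],"yaw": 0.0,"gripper": 0.9}])

```text
time_s: 10.52
ee_pos: [0.5574, 0.0325, 0.2506]
eef_rot: [-3.141, -0.0, 1.824]
force: [-0.4, 0.6, -0.0]
grip_width: 0.0846
```

arm_command(increments=[{"slide": [0.0,0.0,-0.05],"yaw": 0.0,"gripper": 0.9},{"slide": [0.0,0.0,-0.1],"yaw": 0.0,"gripper": 0.9},{"slide": [0.0,0.0,-0.15],"yaw": 0.0,"gripper": 0.9},{"slide": [0.0,0.0,-0.19],"yaw": 0.0,"gripper": 0.9},{"slide": [0.0,0.0,-0.215],"yaw": 0.0,"gripper": 0.9},{"slide": [0.0,0.0,-0.229],"yaw": 0.0,"gripper": 0.9},{"slide": [0.0,0.0,-0.229],"yaw": 0.0,"gripper": 0.9},{"slide": [0.0,0.0,-0.229],"yaw": 0.0,"gripper": 0.9}])

```text
time_s: 11.52
ee_pos: [0.5582, 0.0323, 0.0231]
eef_rot: [3.14, 0.0, 1.824]
force: [-0.2, -0.4, -0.2]
grip_width: 0.0843
```

arm_command(increments=[{"slide": [0.0,0.0,0.0],"yaw": 0.0,"gripper": 0.3},{"slide": [0.0,0.0,0.0],"yaw": 0.0,"gripper": 0.3},{"slide": [0.0,0.0,0.0],"yaw": 0.0,"gripper": 0.3},{"slide": [0.0,0.0,0.0],"yaw": 0.0,"gripper": 0.3},{"slide": [0.0,0.0,0.0],"yaw": 0.0,"gripper": 0.3},{"slide": [0.0,0.0,0.002],"yaw": 0.0,"gripper": 0.3},{"slide": [-0.0005,0.002,0.003],"yaw": 0.0,"gripper": 0.3},{"slide": [-0.001,0.004,0.003],"yaw": 0.0,"gripper": 0.3}])

```text
time_s: 12.52
ee_pos: [0.5565, 0.0362, 0.025]
eef_rot: [-3.142, -0.0, 1.824]
force: [1.4, 0.1, -0.7]
grip_width: 0.0495
```

arm_command(increments=[{"slide": [0.0,0.0,0.0],"yaw": 0.0,"gripper": 0.3},{"slide": [0.0,0.0,-0.002],"yaw": 0.0,"gripper": 0.3},{"slide": [0.0,0.0,-0.003],"yaw": 0.0,"gripper": 0.3},{"slide": [0.0,0.0,-0.003],"yaw": 0.0,"gripper": 0.3},{"slide": [0.0,0.0,-0.003],"yaw": 0.0,"gripper": 0.9},{"slide": [0.0,0.0,-0.003],"yaw": 0.0,"gripper": 0.9},{"slide": [0.0,0.0,-0.003],"yaw": 0.0,"gripper": 0.9},{"slide": [0.0,0.0,-0.003],"yaw": 0.0,"gripper": 0.9}])

```text
time_s: 13.52
ee_pos: [0.5566, 0.036, 0.0219]
eef_rot: [3.142, 0.0, 1.824]
force: [-1.1, 0.9, 0.3]
grip_width: 0.0837
```

arm_command(increments=[{"slide": [0.0,0.0,0.0],"yaw": 0.0,"gripper": 0.9},{"slide": [0.0,0.0,0.04],"yaw": 0.0,"gripper": 0.9},{"slide": [0.0,0.0,0.09],"yaw": 0.0,"gripper": 0.9},{"slide": [0.0,0.0,0.14],"yaw": 0.0,"gripper": 0.9},{"slide": [0.0,0.0,0.19],"yaw": 0.0,"gripper": 0.9},{"slide": [0.0,0.0,0.229],"yaw": 0.0,"gripper": 0.9},{"slide": [0.0,0.0,0.229],"yaw": 0.0,"gripper": 0.9},{"slide": [0.0,0.0,0.229],"yaw": 0.0,"gripper": 0.9}])

```text
time_s: 14.52
ee_pos: [0.5562, 0.036, 0.2499]
eef_rot: [-3.14, -0.0, 1.824]
force: [-0.1, -0.1, -1.5]
grip_width: 0.085
```

```bash
python3 - <<'E'
from h import *
w=snap('wrist','w6')
o=readout.get_obs();print(o['time_s'],o['ee_pos'],o['eef_rot'])
ch=(.5268,.1433,.253)
for P in((.015,-.075,.068),(-.015,-.075,.068),(.025,-.085,.04),(-.025,-.085,.04),(.025,-.149,.04),(-.025,-.149,.04),(0,-.183,.05)):
    x,y,z=P;p=proj(w,[ch[0]+np.cos(ch[2])*x-np.sin(ch[2])*y,ch[1]+np.sin(ch[2])*x+np.cos(ch[2])*y,.012+z])[0];print(P,((p-(280,130))*5).round())
A=cv2.resize(w['color'][130:240,280:360,::-1],(400,550),interpolation=cv2.INTER_CUBIC)
cv2.imwrite('pics/m6.png',A)
E
```

```text
14.575 [0.55612079 0.03603535 0.24951634] [-3.13942727e+00 -5.35824723e-04  1.82381397e+00]
(0.015, -0.075, 0.068) [244.  93.]
(-0.015, -0.075, 0.068) [105.  93.]
(0.025, -0.085, 0.04) [282. 124.]
(-0.025, -0.085, 0.04) [ 68. 124.]
(0.025, -0.149, 0.04) [278. 387.]
(-0.025, -0.149, 0.04) [ 73. 387.]
(0, -0.183, 0.05) [175. 533.]
```

View pics/m6.png

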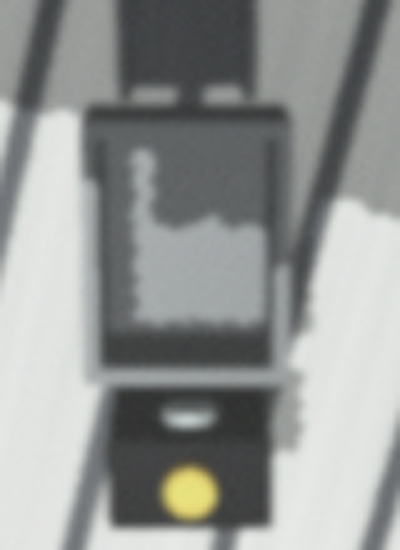

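The box rim is now at crop v≈122–385 against 124–387 for the ideal spot, and box, trough and sensor are all centred at about 188–190. I'll go back to the knob and grip it.

arm_command(increments=[{"slide": [-0.009,0.036,0.0],"yaw": 0.0,"gripper": 0.9},{"slide": [-0.018,0.072,0.0],"yaw": 0.0,"gripper": 0.9},{"slide": [-0.0275,0.108,0.0],"yaw": 0.0,"gripper": 0.9},{"slide": [-0.0275,0.108,0.0],"yaw": 0.0,"gripper": 0.9},{"slide": [-0.0275,0.108,0.0],"yaw": 0.0,"gripper": 0.9}])

```text
time_s: 15.2
ee_pos: [0.529, 0.1436, 0.2501]
eef_rot: [-3.14, 0.0, 1.824]
force: [0.3, 0.7, 0.3]
grip_width: 0.0848
```

arm_command(increments=[{"slide": [0.0,0.0,-0.03],"yaw": 0.0,"gripper": 0.9},{"slide": [0.0,0.0,-0.06],"yaw": 0.0,"gripper": 0.9},{"slide": [0.0,0.0,-0.085],"yaw": 0.0,"gripper": 0.9},{"slide": [0.0,0.0,-0.1],"yaw": 0.0,"gripper": 0.9},{"slide": [0.0,0.0,-0.1],"yaw": 0.0,"gripper": 0.9},{"slide": [0.0,0.0,-0.1],"yaw": 0.0,"gripper": 0.9}])

```text
time_s: 15.95
ee_pos: [0.5296, 0.1439, 0.1519]
eef_rot: [3.14, 0.0, 1.823]
force: [-0.4, 0.5, -0.7]
grip_width: 0.0845
```

arm_command(increments=[{"slide": [0.0,0.0,0.0],"yaw": 0.0,"gripper": 0.1},{"slide": [0.0,0.0,0.0],"yaw": 0.0,"gripper": 0.1},{"slide": [0.0,0.0,0.0],"yaw": 0.0,"gripper": 0.1},{"slide": [0.0,0.0,0.0],"yaw": 0.0,"gripper": 0.1},{"slide": [0.0,0.0,0.0],"yaw": 0.0,"gripper": 0.1},{"slide": [0.0,0.0,0.0],"yaw": 0.0,"gripper": 0.1},{"slide": [0.0,0.0,0.0],"yaw": 0.0,"gripper": 0.1},{"slide": [0.0,0.0,0.0],"yaw": 0.0,"gripper": 0.1}], grip_force=50)

```text
time_s: 16.95
ee_pos: [0.5283, 0.1438, 0.1509]
eef_rot: [-3.14, -0.0, 1.824]
force: [-6.4, -2.2, 3.1]
grip_width: 0.0279
```

The width is 27.9 mm rather than 24, and there is a side force, so I'll let it settle before going further.

arm_command(increments=[{"slide": [0.0,0.0,0.0],"yaw": 0.0,"gripper": 0.1},{"slide": [0.0,0.0,0.0],"yaw": 0.0,"gripper": 0.1},{"slide": [0.0,0.0,0.0],"yaw": 0.0,"gripper": 0.1},{"slide": [0.0,0.0,0.0],"yaw": 0.0,"gripper": 0.1}])

```text
time_s: 17.45
ee_pos: [0.5284, 0.1439, 0.1509]
eef_rot: [-3.14, -0.0, 1.824]
force: [-5.4, -1.8, 2.7]
grip_width: 0.0274
```

```bash
python3 - <<'E'
from h import *
c=snap('wrist','w7');s=snap('side','side7')
o=readout.get_obs();print(o['ee_pos'],o['force'],o['moment'],o['grip_width'])
B=cv2.resize(s['color'][195:275,185:265,::-1],(400,400),interpolation=cv2.INTER_CUBIC)
C=cv2.resize(c['color'][150:400,200:450,::-1],(400,400))
cv2.imwrite('pics/m7.png',np.hstack([B,C]))
E
```

```text
[0.5283915  0.14387179 0.15090231] [-6.90742767 -1.59881222  2.26938281] [-0.33785792  0.91815326 -0.00736233] 0.028034804232667902
```

View pics/m7.png

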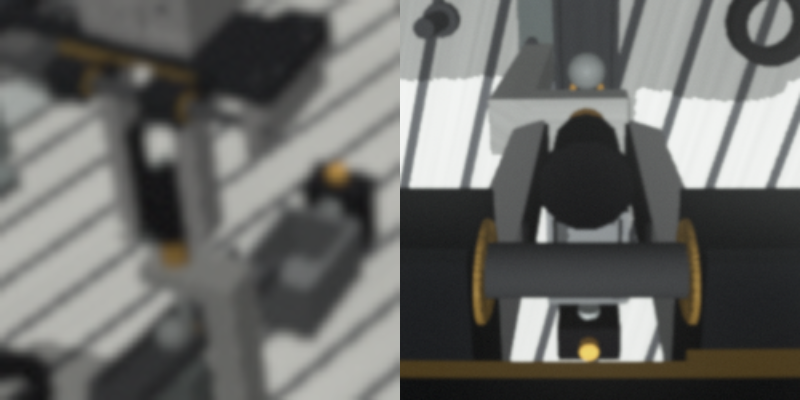

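The pads seem to catch the wide cap on one side: 15 + 12 = 27 mm matches the reading. I'll open, go 7 mm lower so the pads sit under the cap, and re-close with a 1 mm shift.

arm_command(increments=[{"slide": [0.0,0.0,0.0],"yaw": 0.0,"gripper": 0.6},{"slide": [0.0,0.0,0.0],"yaw": 0.0,"gripper": 0.6},{"slide": [-0.001,0.0,-0.004],"yaw": 0.0,"gripper": 0.6},{"slide": [-0.001,0.0,-0.007],"yaw": 0.0,"gripper": 0.6},{"slide": [-0.001,0.0,-0.007],"yaw": 0.0,"gripper": 0.6},{"slide": [-0.001,0.0,-0.007],"yaw": 0.0,"gripper": 0.6}])

```text
time_s: 18.3
ee_pos: [0.5281, 0.144, 0.144]
eef_rot: [3.142, -0.0, 1.824]
force: [0.2, 0.1, -0.2]
grip_width: 0.0569
```

arm_command(increments=[{"slide": [0.0,0.0,0.0],"yaw": 0.0,"gripper": 0.1},{"slide": [0.0,0.0,0.0],"yaw": 0.0,"gripper": 0.1},{"slide": [0.0,0.0,0.0],"yaw": 0.0,"gripper": 0.1},{"slide": [0.0,0.0,0.0],"yaw": 0.0,"gripper": 0.1},{"slide": [0.0,0.0,0.0],"yaw": 0.0,"gripper": 0.1},{"slide": [0.0,0.0,0.0],"yaw": 0.0,"gripper": 0.1},{"slide": [0.0,0.0,0.0],"yaw": 0.0,"gripper": 0.1},{"slide": [0.0,0.0,0.0],"yaw": 0.0,"gripper": 0.1}], grip_force=45)

```text
time_s: 19.3
ee_pos: [0.5281, 0.144, 0.144]
eef_rot: [3.141, -0.0, 1.824]
force: [1.9, -0.0, 0.2]
grip_width: 0.0283
```

Lateral force is now small. The width is still 28 mm, so I'll pull in stages and watch the force, which should be about 4.5 + 0.2 N/mm.

arm_command(increments=[{"slide": [0.0,0.0,0.003],"yaw": 0.0,"gripper": 0.1},{"slide": [0.0,0.0,0.006],"yaw": 0.0,"gripper": 0.1},{"slide": [0.0,0.0,0.01],"yaw": 0.0,"gripper": 0.1},{"slide": [0.0,0.0,0.01],"yaw": 0.0,"gripper": 0.1},{"slide": [0.0,0.0,0.01],"yaw": 0.0,"gripper": 0.1}])

```text
time_s: 19.92
ee_pos: [0.528, 0.144, 0.1538]
eef_rot: [-3.141, -0.0, 1.824]
force: [3.9, 0.3, -6.3]
grip_width: 0.0278
```

Force is -6.3 N at 10 mm, as expected for a firm hold. Pulling on to the stop.

arm_command(increments=[{"slide": [0.0,0.0,0.006],"yaw": 0.0,"gripper": 0.1},{"slide": [0.0,0.0,0.012],"yaw": 0.0,"gripper": 0.1},{"slide": [0.0,0.0,0.017],"yaw": 0.0,"gripper": 0.1},{"slide": [0.0,0.0,0.0195],"yaw": 0.0,"gripper": 0.1},{"slide": [0.0,0.0,0.0195],"yaw": 0.0,"gripper": 0.1},{"slide": [0.0,0.0,0.0195],"yaw": 0.0,"gripper": 0.1}])

```text
time_s: 20.68
ee_pos: [0.528, 0.144, 0.1728]
eef_rot: [-3.141, -0.0, 1.824]
force: [7.2, 0.5, -9.7]
grip_width: 0.0286
```

arm_command(increments=[{"slide": [0.0,0.0,0.001],"yaw": 0.0,"gripper": 0.1},{"slide": [0.0,0.0,0.0015],"yaw": 0.0,"gripper": 0.1},{"slide": [0.0,0.0,0.0015],"yaw": 0.0,"gripper": 0.1},{"slide": [0.0,0.0,0.0015],"yaw": 0.0,"gripper": 0.1},{"slide": [0.0,0.0,0.0015],"yaw": 0.0,"gripper": 0.1},{"slide": [0.0,0.0,0.0015],"yaw": 0.0,"gripper": 0.1},{"slide": [0.0,0.0,0.0015],"yaw": 0.0,"gripper": 0.1},{"slide": [0.0,0.0,0.0015],"yaw": 0.0,"gripper": 0.1}])

```text
time_s: 21.68
ee_pos: [0.5279, 0.144, 0.1741]
eef_rot: [-3.141, -0.0, 1.824]
force: [7.0, 2.2, -10.8]
grip_width: 0.0283
```

arm_command(increments=[{"slide": [0.0,0.0,0.001],"yaw": 0.0,"gripper": 0.1},{"slide": [0.0,0.0,0.0015],"yaw": 0.0,"gripper": 0.1},{"slide": [0.0,0.0,0.0015],"yaw": 0.0,"gripper": 0.1},{"slide": [0.0,0.0,0.0015],"yaw": 0.0,"gripper": 0.1},{"slide": [0.0,0.0,0.0015],"yaw": 0.0,"gripper": 0.1},{"slide": [0.0,0.0,0.0015],"yaw": 0.0,"gripper": 0.1}])

```text
time_s: 22.42
ee_pos: [0.5278, 0.1439, 0.1743]
eef_rot: [-3.139, -0.0, 1.824]
force: [12.8, 2.8, -23.0]
grip_width: 0.0278
```

```bash
python3 - <<'E'
from h import *
t=snap('top','top8');s=snap('side','side8')
o=readout.get_obs();print(o['time_s'],o['ee_pos'],o['force'],o['grip_width'])
B=cv2.resize(s['color'][190:270,190:270,::-1],(400,400),interpolation=cv2.INTER_CUBIC)
A=cv2.resize(t['color'][145:205,235:295,::-1],(400,400),interpolation=cv2.INTER_CUBIC)
cv2.imwrite('pics/m8.png',np.hstack([B,A]))
E
```

```text
22.525 [0.52773483 0.1439634  0.17428872] [ 11.71301037   3.00599322 -21.51926765] 0.028101050049102308
```

View pics/m8.png

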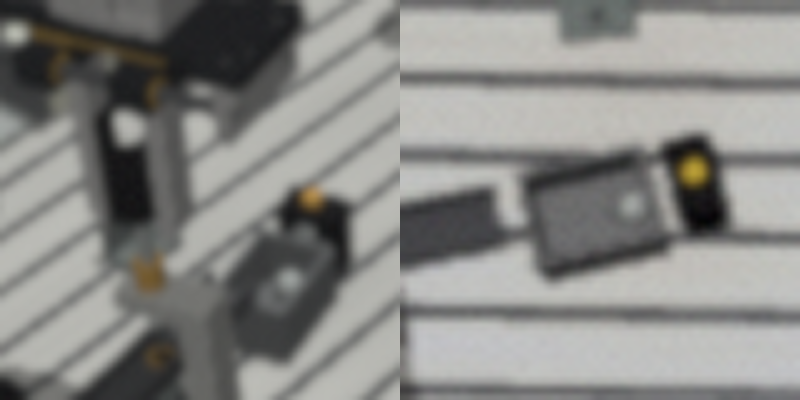

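The plunger has hit its stop: force jumped to about 22 N with no further rise, after 30 mm of lift. The ball lies in the box at (632,205) in the right crop. I'll ease off slightly to unload the grip, then check and hand in.

arm_command(increments=[{"slide": [0.0,0.0,-0.0006],"yaw": 0.0,"gripper": 0.1},{"slide": [0.0,0.0,-0.0006],"yaw": 0.0,"gripper": 0.1},{"slide": [0.0,0.0,-0.0006],"yaw": 0.0,"gripper": 0.1},{"slide": [0.0,0.0,-0.0006],"yaw": 0.0,"gripper": 0.1}])

```text
time_s: 23.02
ee_pos: [0.5278, 0.144, 0.1742]
eef_rot: [-3.14, -0.0, 1.824]
force: [10.7, 2.8, -19.3]
grip_width: 0.0282
```

```bash
python3 - <<'E'
from h import *
o=readout.get_obs();print(o['time_s'],o['ee_pos'],o['force'],o['grip_width'])
if o['force'][2]<-8 and o['ee_pos'][2]>.1725: print(job.hand_in())
o=readout.get_obs();print(o['time_s'],o['ee_pos'],o['force'],o['grip_width'])
E
```

```text
23.025 [0.52783229 0.14397093 0.17423756] [ 10.73552424   2.83699613 -19.25981503] 0.028150890914164867
the job is handed in; nothing more can be done
None
the job is handed in; nothing more can be done
```

The grey catch box stands in the middle of the gap, the ball is in it, and I handed the job in at 23 s with the gripper still holding the plunger up. No verdict was reported.

- **Box:** My first placing measured about 3 to 6 mm too close to the sensor, by wrist and top view. I regripped it and moved it 4 mm uphill. The wrist view then showed its rim within about 1 mm of the ideal spot and in line with the trough.
- **Plunger:** I lifted it 30 mm until it hit its stop. The pull was about 19 N down on the tool at hand-in, and the height held steady.
- **Ball:** The last top and side pictures show the ball in the box, with the box upright.
- **Bystanders:** The arm kept clear of them as far as I could see. I did not measure them again at the end.

**What disagreed:**
- The opening on the knob read 28 mm instead of 24, probably because the pads touch the cap. My first grip also showed a 7 N side force, so I regripped 7 mm lower.
- About 11 N of sideways force along world x remained at the end, and the hold did not slip.

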